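Feed the top cover into the insert jig

TASK

Slide the top black cover off its stack, without lifting it, along the guide rails into the insert jig until it is fully home against the orange stop and the red catch has snapped out behind it. Push gently: the covers are easily marked, so feel for the catch and the stop rather than ramming the cover (never as much as 20 N). Leave the three covers beneath, and the things lying around, where they are.

Things in the scene. Friction and masses are not known exactly. Their poses are not given: they have to be found in the camera images.
- top_cover: Uppermost of four flat black covers stacked in the feeder: plate 76 mm (x) by 110 mm (y), 6 mm thick (z), about 90 g, square edges, on its upper face two white-ringed dots and a thin grey frame. Origin at the centre of its underside; its y lies along the feeder's y. Rails guard its long sides and it is too long to grip; both ends are free.
- rear_edge (a point): Middle of the upper edge of the top cover's rear end (-y end), 6 mm above its underside. The end face below this edge is where to push towards +y, for instance with shut fingertips reaching 3 to 4 mm below the upper face, so that they clear the cover beneath. The upper face is level, so its height can be found by touch first.
- cover3: The cover directly under the top one: same plate, 76 x 110 x 6 mm, origin at the centre of its underside. Its ends are level with the top cover's to about 3 mm either way. To be left in place.
- cover2: The next cover down, same plate. To be left in place.
- cover1: The lowest cover, same plate, on the feeder's floor. To be left in place.
- feeder: Fixed grey cradle of the stack, 112 mm long (y), 100 mm wide (x). Origin at the centre of its underside, on the table; y points to where covers leave, to the jig. Floor 24 mm up, so the top cover lies 42 to 48 mm above the table; side rails 8 mm thick, 79 mm apart inside, tops at 51 mm. Both ends are open, and nothing stands within 80 mm behind the rear one.
- jig: Fixed aluminium block in line with the feeder, 10 to 28 mm past its front; axes parallel to the feeder's, origin on the table. Level deck 41 mm up (1 mm below the top cover's underside), y = -78 to +95 mm; side rails 79 mm apart inside, tops 51 mm. On it an orange stop and a catch, clamped together anywhere within 26 mm along y: a cover that is home has its centre at y = 0 to +26 mm.
- catch (a joint): Red spring catch at the jig's entry, +x side. 0 = out (at rest), grows to 0.010 m as pushed outwards (+x). Its ramp faces the feeder: the cover's front corner pushes it aside 3 to 6 mm, taking up to 12 N along y; it then rubs along the cover's side, 2 to 6 N, until the rear end has passed, 1.5 mm before the rigid stop, and snaps out behind it. Its black housing, to x = 76 mm, and the orange stop are 55 mm high.
- tub: Bystander: white open tub of brass and steel inserts, 85 x 120 mm, 36 mm high. Leave alone.
- cone: Bystander: black printed cone, 72 mm across and 56 mm high. Leave alone.
- cap: Bystander: small white cap, 26 mm across and 16 mm high. Leave alone.
- driver: Bystander: screwdriver 170 mm long with red handle, lying. Leave alone.
Mind the look-alikes: they are no part of the job. What is shaped like the top_cover but green, purple or turquoise is not meant.

How it is judged:
On the way, in this order (a step that is already met when the one before it is completed fails the run):
1. the top cover is clear of the stack: in the jig, still holding the red catch aside (y of top_cover in the frame of jig between -0.03 and -0.004 m and value of joint catch above 0.0022 m), for 0.1 s.
2. the cover is home and the catch has snapped out behind it (y of top_cover in the frame of jig between -0.003 and 0.0285 m and x of top_cover in the frame of jig between -0.004 and 0.004 m and z of top_cover in the frame of jig between 0.037 and 0.0445 m and angle between the y axis of top_cover and the y axis of jig, either way round below 0.06 rad and value of joint catch below 0.002 m), for 0.2 s.
At the end, for the whole second after the job is handed in: The top cover is at rest, flat and square (0.06 rad) in the jig, home between stop and catch: centre at y = -3 to +28.5 mm, x within 4 mm in the jig's frame, catch out behind its rear end (within 2 mm of rest); the three other covers within 4 mm of where they were (all of step 2 and linear speed of top_cover below 0.01 m/s and distance of each of cover1, cover2, cover3 from where it was at the start of the episode below 0.004 m); the robot touches nothing.
It fails at once if a cover beneath is moved by more than 4 mm (distance of any of cover1, cover2, cover3 from where it was at the start of the episode above 0.004 m).
It fails at once if the fingers press on a cover with more than 20 N, in any direction (contact force between the fingers and cover1 above 20 N or contact force between the fingers and cover2 above 20 N or contact force between the fingers and cover3 above 20 N or contact force between the fingers and top_cover above 20 N).
It fails at once if the top cover is lifted more than 12 mm or tipped up (height (world z) of top_cover above 0.054 m or angle between top_cover's own z axis and vertical above 0.3 rad).
It fails at once if a bystander is moved by more than 15 mm (distance of any of tub, cone, cap, driver from where it was at the start of the episode above 0.015 m).
It also fails if it takes over 51 s, if anything falls off the work surface, if the arm or the gripper's body presses on something with over 40 N, if the wrist force passes 120 N, or if a joint passes its speed limit or range.

ROBOT

A 7-joint arm with a two-finger parallel gripper is mounted at the origin on the work surface. World frame = base frame: x ahead of the robot, y to its left, z up, the work surface at z = 0. Lengths are in m, angles in rad, forces in N, time in s.
With the tool pointing down it reaches from about 0.4 to 0.85 m from the base axis. Payload 4.5 kg.
Tool frame: the origin (TCP) lies midway between the tips of the shut fingers; the grasp point (between the pads) lies 19 mm behind it; z points along the fingers, x is the direction in which the jaws open and shut, and the axes are right-handed (so a half turn about z gives the same grasp; the last joint's range is limited). The gripper opens to 85 mm and grips with 20 to 120 N. Pads are 22 mm wide; open, the fingers measure 114 mm over their backs; the gripper's body (76 mm by 85 mm) begins 54 mm behind the grasp point. The pads swing forward as they close: fully open they stand 13 mm farther back than shut.
Start: joints at [1.198, 0.689, -0.195, 1.565, 0.157, 0.902, -0.215], TCP at [0.247, -0.574, 0.231] pointing down, gripper open.
Joint ranges: [-3.01, 3.01], [-0.46, 2.08], [-1.47, 1.51], [0.13, 2.56], [-1, 4.14], [0.04, 2.09], [-2.66, 2.66]. Speed limits (rad/s): [2.57, 2.57, 3.14, 3.14, 3.14, 3.14, 3.14].

INTERFACE

Orientations are given as a 3x3 rotation matrix whose columns are the frame's x, y, z axes.
In Python, from cell import ctrl, imaging, ticket gives the robot as it stands.
- The arm moves only by the tool arm_command, never from a script. Its argument "steps" is one flat list of numbers, 7 for each row, row after row: the shift along the world's x, y, z in m, then the turn, a rotation vector about the world's x, y, z in rad, then the closure, from 0 (fully open) to 1 (shut). A call has 1 to 5 rows; each row shifts and turns the commanded pose from where the row before left it; what a row does not reach is not made up. A row lasts 1/8 s, in which the tool goes at most 62.5 mm and 10.7 degrees, less where a joint would pass 70% of its speed; a pose out of reach is approached as far as the arm can. A call with a gripper value outside its range is refused whole. The fingers move at their own pace and stop on an object; "grip_force" is the grip in N (left out, the last holds). Time passes only in rows, so rows that do not move let the fingers close. It gives the time, the measured TCP pose, the force and the opening at its end, in the units of the state.
- ctrl.state(): the state, without advancing time (a new reading comes with each control period).
- imaging.snapshot(name): name is "scene" or "top"; returns the picture (400x640x3 uint8, blue, green, red); there is no depth.
- imaging.camera_model(name): a dict with "camera_matrix" (3x3 intrinsics, pixels), "k1" (the pictures are not rectified: a ray, as slopes to the right and down, at radius r is drawn at 1 + k1 r^2 times it, then the intrinsics apply), "pose" (4x4, takes a point from camera to world coordinates). Camera axes: x right, y down, z forward; pixel columns grow to the right and rows downward; lengths in m; the calibration is good to about 2 mm. A picture is of the moment at which its call begins. camera_model takes no time and is no camera call.
- ticket.sign_off(): hands the job in, once; it reports no verdict.
The state is a dict: "time": time; "joint_positions": joint angles; "qvel": joint speeds; "joint_efforts": joint torques, N m; "tcp_pos": TCP position; "tool_rot": TCP orientation; "wrist_force": force on the tool from outside, world axes, zero at the start; "ft_torque": the same for the moment, N m; "opening": finger opening in m.
Only numpy, scipy, OpenCV 4.12 (cv2) and the standard library are available. Lean on these libraries where they do the work, as an engineer would, in place of code of your own. Each camera call takes 0.05 s, during which the arm holds its last target.

## Working session

There is one attempt and no reset: what is moved stays moved. The work goes in short steps, Python scripts to look and compute and a tool call to move; the robot and the scene stay as the last step left them, time stands still between calls to the robot, and variables do not carry over. Pictures are saved under pics/ and viewed, and the job is handed in when it is done.

Besides the shell and the picture viewer there is one more tool, called after "Request:" by a JSON object that holds its "api" and its "payload". arm_command: Moves the arm, as the interface text tells. Its arguments: {"type":"object","properties":{"steps":{"type":"array","items":{"type":"number"}},"grip_force":{"type":"number"}},"required":["steps"]}

```bash
mkdir -p pics; ls; python3 - <<'E'
from cell import ctrl, imaging
import cv2,numpy as np
for n in ("scene","top"):
    im=imaging.snapshot(n); cv2.imwrite(f"pics/{n}0.png",im)
    m=imaging.camera_model(n); print(n,np.round(m["camera_matrix"],1).tolist(),m["k1"],np.round(m["pose"],3).tolist())
s=ctrl.state(); print({k:np.round(v,3).tolist() for k,v in s.items()})
E
```

```text
pics
scene [[403.9, 0.0, 318.5], [0.0, 403.9, 202.5], [0.0, 0.0, 1.0]] -0.05454655159917342 [[0.805, 0.38, -0.456, 0.85], [0.594, -0.521, 0.614, -0.484], [-0.004, -0.764, -0.645, 0.502], [0.0, 0.0, 0.0, 1.0]]
top [[497.2, 0.0, 319.6], [0.0, 497.2, 207.4], [0.0, 0.0, 1.0]] -0.12620667391341975 [[-0.016, -0.995, 0.103, 0.401], [-1.0, 0.017, 0.001, -0.071], [-0.003, -0.103, -0.995, 1.191], [0.0, 0.0, 0.0, 1.0]]
{'time': 0.1, 'joint_positions': [1.198, 0.69, -0.195, 1.566, 0.157, 0.903, -0.215], 'qvel': [0.001, -0.003, 0.003, -0.002, -0.001, -0.0, -0.0], 'joint_efforts': [-0.003, -54.06, -1.271, -15.898, 0.009, 0.004, -0.0], 'tcp_pos': [0.247, -0.573, 0.231], 'tool_rot': [[0.396, -0.918, -0.001], [-0.918, -0.396, 0.001], [-0.002, 0.0, -1.0]], 'wrist_force': [-0.467, -0.022, -0.598], 'ft_torque': [0.006, -0.008, -0.009], 'opening': 0.086}
```

View pics/scene0.png

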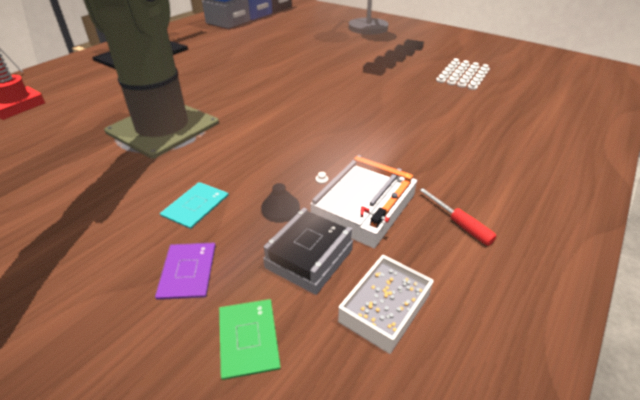

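View pics/top0.png

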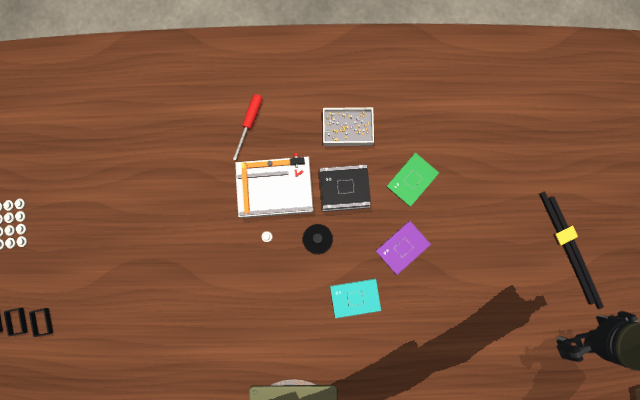

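The scene picture shows the black stack at about (310,243) with the jig beyond it at about (365,195). In the top picture the stack is at (345,187) and the jig at (275,187), to its left (+y). There are four cover-shaped things in the top view: green (413,180), purple (404,248), turquoise (356,298) and black (345,187). Only the black one is on the feeder and fits the description. I'll confirm it in an enlarged crop.

```bash
python3 - <<'E'
import cv2
im=cv2.imread("pics/top0.png"); cv2.imwrite("pics/topc.png",cv2.resize(im[145:225,225:385],None,fx=5,fy=5,interpolation=cv2.INTER_CUBIC))
im=cv2.imread("pics/scene0.png"); cv2.imwrite("pics/scenec.png",cv2.resize(im[150:295,255:425],None,fx=4,fy=4,interpolation=cv2.INTER_CUBIC))
E
```

```text
(no output)
```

View pics/topc.png

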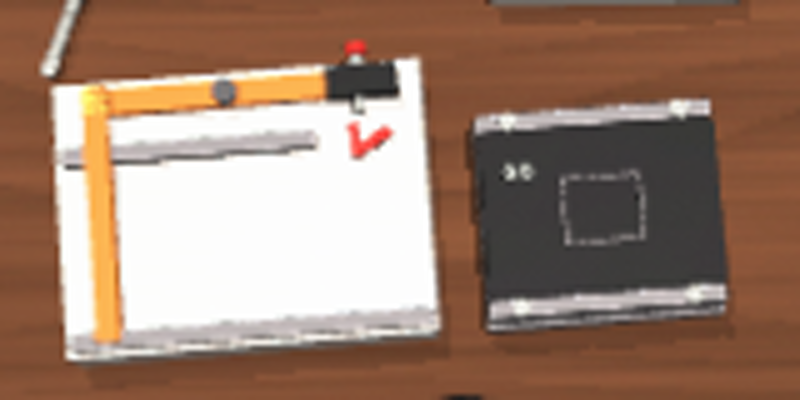

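View pics/scenec.png

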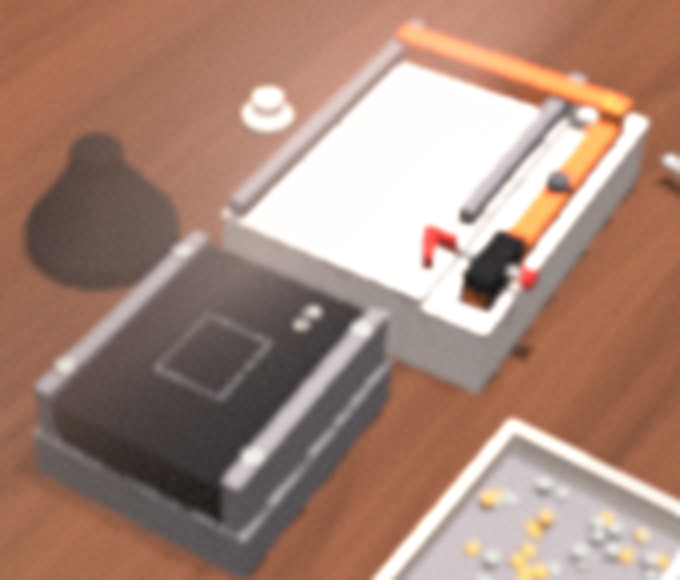

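The crop confirms it: the black cover carries two white-ringed dots and a grey frame, lies between the rails and faces the orange stop. Next I'll measure its edges.

```bash
cat > h.py <<'E'
import cv2,numpy as np
from cell import ctrl, imaging
def cast(n,px,z):
    m=imaging.camera_model(n);K=m["camera_matrix"];P=np.array(m["pose"]);k=m["k1"]
    d=(np.asarray(px,float).reshape(-1,2)-[K[0][2],K[1][2]])/[K[0][0],K[1][1]]
    u=d.copy()
    for _ in range(20): u=d/(1+k*(u**2).sum(1,keepdims=True))
    r=np.c_[u,np.ones(len(u))]@P[:3,:3].T
    return P[:3,3]+r*((z-P[2,3])/r[:,2:])
E
python3 - <<'E'
from h import *
f=lambda l:[(225+(x+.5)/5-.5,145+(y+.5)/5-.5) for x,y in l]
g=lambda l:[(255+(x+.5)/4-.5,150+(y+.5)/4-.5) for x,y in l]
p=lambda s,a:print(s,np.round(a*1000,1).tolist())
# automatic: dark mask of the cover in top
im=cv2.imread("pics/top0.png"); 
mask=np.zeros(im.shape[:2],np.uint8); mask[160:215,315:375]=(im[160:215,315:375].max(2)<75)
mask=cv2.morphologyEx(mask,cv2.MORPH_CLOSE,np.ones((5,5)))
c=max(cv2.findContours(mask,0,2)[0],key=cv2.contourArea)
w=cast("top",c,0.048); r=cv2.minAreaRect((w[:,:2]*1000).astype(np.float32)); print("dark rect",r,cv2.boxPoints(r).round(1).tolist())
p("cover rear top",cast("top",f([(711,125),(724,285)]),.048))
p("cover front top",cast("top",f([(475,133),(487,298)]),.048))
p("cover rear scene L,R",cast("scene",g([(55,405),(222,482)]),.048))
p("cover front scene L,R",cast("scene",g([(210,248),(365,312)]),.048))
p("+x rail top line outer",cast("top",f([(478,116),(710,100)]),.051))
p("-x rail top outer",cast("top",f([(487,317),(725,303)]),.051))
p("stop inner face",cast("top",f([(107,112),(122,335)]),.055))
p("jig corners deck",cast("top",f([(53,88),(418,58),(440,325),(68,350)]),.041))
p("red ramp",cast("top",f([(348,125),(392,128),(355,158)]),.048))
p("housing",cast("top",f([(325,68),(395,62),(400,95),(328,100)]),.055))
p("dots",cast("top",f([(508,172),(528,170)]),.048));p("dots sc",cast("scene",g([(313,311),(301,325)]),.048))
p("frame",cast("top",f([(565,178),(637,172),(643,235),(570,242)]),.048))
E
```

```text
dark rect ((562.7594604492188, -127.90017700195312), (87.84280395507812, 113.53825378417969), 3.5285651683807373) [[515.4000244140625, -73.9000015258789], [522.4000244140625, -187.3000030517578], [610.0999755859375, -181.89999389648438], [603.0999755859375, -68.5]]
cover rear top [[605.4, -181.3, 48.0], [530.2, -185.3, 48.0]]
cover front top [[603.4, -71.2, 48.0], [526.0, -75.4, 48.0]]
cover rear scene L,R [[534.9, -189.8, 48.0], [609.5, -182.3, 48.0]]
cover front scene L,R [[527.4, -82.9, 48.0], [602.1, -76.9, 48.0]]
+x rail top line outer [[610.9, -72.7, 51.0], [616.7, -180.9, 51.0]]
-x rail top outer [[516.8, -75.3, 51.0], [521.5, -185.3, 51.0]]
stop inner face [[615.2, 99.8, 55.0], [510.9, 92.9, 55.0]]
jig corners deck [[629.9, 127.6, 41.0], [640.9, -44.9, 41.0], [514.5, -53.4, 41.0], [505.6, 120.2, 41.0]]
red ramp [[608.2, -12.0, 48.0], [606.4, -32.5, 48.0], [592.6, -15.1, 48.0]]
housing [[634.1, -1.9, 55.0], [636.3, -34.5, 55.0], [620.7, -36.6, 55.0], [618.9, -3.2, 55.0]]
dots [[584.8, -86.2, 48.0], [585.5, -95.5, 48.0]]
dots sc [[584.8, -88.9, 48.0], [585.5, -98.4, 48.0]]
frame [[581.5, -112.7, 48.0], [583.8, -146.2, 48.0], [554.2, -148.3, 48.0], [551.4, -114.4, 48.0]]
```

Yaw of the feeder and jig is about +0.055 rad, from the rails, the cover and the jig edges, which agree. The cover's rear middle is at about (0.569, -0.185) and the cover needs about 170 mm of travel. The cover's measured size of 75–77 x 110 mm matches what's given. I'll close the fingers, turn the jaws across the push direction and go above the rear part of the cover.

Request:
{"api": "arm_command", "payload": {"steps": [0.032,0.042,0,0,0,0.174,1,0.032,0.042,0,0,0,0.174,1,0.032,0.042,0,0,0,0.174,1,0.032,0.042,0,0,0,0.174,1,0.032,0.042,0,0,0,0.174,1], "grip_force": 40}}

```text
time: 0.72
tcp_pos: [0.4079, -0.3625, 0.2311]
tool_rot: [[0.959, -0.284, -0.0], [-0.284, -0.959, 0.0], [-0.0, -0.0, -1.0]]
wrist_force: [0.1, -0.7, -0.5]
opening: 0.0
```

Request:
{"api": "arm_command", "payload": {"steps": [0.032,0.042,-0.01,0,0,0.174,1,0.032,0.042,-0.02,0,0,0.174,1,0.032,0.042,-0.02,0,0,0,1,0.032,0.042,-0.02,0,0,0,1,0.032,0.042,-0.02,0,0,0,1]}}

```text
time: 1.35
tcp_pos: [0.568, -0.1528, 0.1403]
tool_rot: [[0.999, 0.054, -0.001], [0.054, -0.999, -0.0], [-0.001, 0.0, -1.0]]
wrist_force: [1.0, -0.4, 0.1]
opening: -0.0002
```

Request:
{"api": "arm_command", "payload": {"steps": [0,0,0,0,0,0,1,0,0,0,0,0,0,1]}}

```text
time: 1.6
tcp_pos: [0.5666, -0.1545, 0.1409]
tool_rot: [[0.999, 0.054, -0.002], [0.054, -0.999, -0.001], [-0.002, 0.001, -1.0]]
wrist_force: [-0.3, 0.2, 0.3]
opening: 0.0
```

Request:
{"api": "arm_command", "payload": {"steps": [0,0,-0.03,0,0,0,1,0,0,-0.03,0,0,0,1,0,0,-0.02,0,0,0,1,0,0,-0.006,0,0,0,1,0,0,0,0,0,0,1]}}

```text
time: 2.22
tcp_pos: [0.5671, -0.1552, 0.0557]
tool_rot: [[0.999, 0.052, 0.0], [0.052, -0.999, -0.001], [0.0, 0.001, -1.0]]
wrist_force: [0.6, -0.2, -0.1]
opening: -0.0003
```

Request:
{"api": "arm_command", "payload": {"steps": [0,0,-0.002,0,0,0,1,0,0,-0.001,0,0,0,1,0,0,0,0,0,0,1]}}

```text
time: 2.6
tcp_pos: [0.5675, -0.154, 0.0526]
tool_rot: [[0.999, 0.054, 0.001], [0.054, -0.999, -0.0], [0.001, 0.0, -1.0]]
wrist_force: [0.6, 1.4, -0.2]
opening: -0.0001
```

Request:
{"api": "arm_command", "payload": {"steps": [0,0,-0.001,0,0,0,1,0,0,0,0,0,0,1]}}

```text
time: 2.85
tcp_pos: [0.5673, -0.154, 0.0513]
tool_rot: [[0.999, 0.054, -0.0], [0.054, -0.999, 0.0], [-0.0, -0.0, -1.0]]
wrist_force: [-1.0, -0.6, -0.3]
opening: -0.0001
```

Request:
{"api": "arm_command", "payload": {"steps": [0,0,-0.001,0,0,0,1,0,0,0,0,0,0,1]}}

```text
time: 3.1
tcp_pos: [0.5672, -0.154, 0.0502]
tool_rot: [[0.999, 0.054, -0.0], [0.054, -0.999, 0.0], [-0.0, -0.0, -1.0]]
wrist_force: [0.4, 0.7, 0.8]
opening: 0.0001
```

Request:
{"api": "arm_command", "payload": {"steps": [0,0,-0.001,0,0,0,1,0,0,0,0,0,0,1]}}

```text
time: 3.35
tcp_pos: [0.5673, -0.154, 0.0492]
tool_rot: [[0.999, 0.054, -0.0], [0.054, -0.999, 0.0], [-0.0, -0.0, -1.0]]
wrist_force: [0.1, 0.4, 0.1]
opening: -0.0
```

Request:
{"api": "arm_command", "payload": {"steps": [0,0,-0.0005,0,0,0,1,0,0,0,0,0,0,1]}}

```text
time: 3.6
tcp_pos: [0.5673, -0.154, 0.0488]
tool_rot: [[0.999, 0.054, 0.0], [0.054, -0.999, 0.0], [0.0, -0.0, -1.0]]
wrist_force: [0.2, -0.2, 0.7]
opening: 0.0
```

Request:
{"api": "arm_command", "payload": {"steps": [0,0,-0.0005,0,0,0,1,0,0,0,0,0,0,1]}}

```text
time: 3.85
tcp_pos: [0.5673, -0.154, 0.0483]
tool_rot: [[0.999, 0.054, 0.0], [0.054, -0.999, 0.0], [0.0, -0.0, -1.0]]
wrist_force: [-0.2, 0.5, -0.9]
opening: -0.0002
```

Request:
{"api": "arm_command", "payload": {"steps": [0,0,-0.0005,0,0,0,1,0,0,0,0,0,0,1]}}

```text
time: 4.1
tcp_pos: [0.5673, -0.154, 0.0481]
tool_rot: [[0.999, 0.054, 0.0], [0.054, -0.999, -0.0], [0.0, 0.0, -1.0]]
wrist_force: [-1.2, -0.4, 4.5]
opening: 0.0002
```

Contact is at z ≈ 0.048, as expected. I'll lift, go behind the rear end and lower to 0.0445.

Request:
{"api": "arm_command", "payload": {"steps": [0,0,0.015,0,0,0,1,0.001,-0.02,0,0,0,0,1,0.001,-0.02,0,0,0,0,1,0.001,-0.018,0,0,0,0,1,0,0,0,0,0,0,1]}}

```text
time: 4.72
tcp_pos: [0.5696, -0.2154, 0.0623]
tool_rot: [[0.999, 0.049, -0.001], [0.049, -0.999, -0.001], [-0.001, 0.001, -1.0]]
wrist_force: [-0.3, -0.3, -0.2]
opening: -0.0003
```

Request:
{"api": "arm_command", "payload": {"steps": [0,0,-0.012,0,0,0,1,0,0,-0.0065,0,0,0,1,0,0,0,0,0,0,1]}}

```text
time: 5.1
tcp_pos: [0.5697, -0.2109, 0.0433]
tool_rot: [[0.998, 0.055, -0.002], [0.055, -0.998, 0.001], [-0.002, -0.001, -1.0]]
wrist_force: [-0.4, 0.3, 0.3]
opening: 0.0
```

```bash
python3 - <<'E'
from h import *
a=imaging.snapshot("scene");b=imaging.snapshot("top")
cv2.imwrite("pics/s1.png",cv2.resize(a[150:295,235:425],None,fx=4,fy=4,interpolation=cv2.INTER_CUBIC))
cv2.imwrite("pics/t1.png",cv2.resize(b[145:225,265:425],None,fx=5,fy=5,interpolation=cv2.INTER_CUBIC))
s=ctrl.state();print(s["tcp_pos"],s["wrist_force"])
E
```

```text
[ 0.57038347 -0.21136173  0.04414216] [ 0.1527683  -0.26008938  0.97933484]
```

View pics/s1.png

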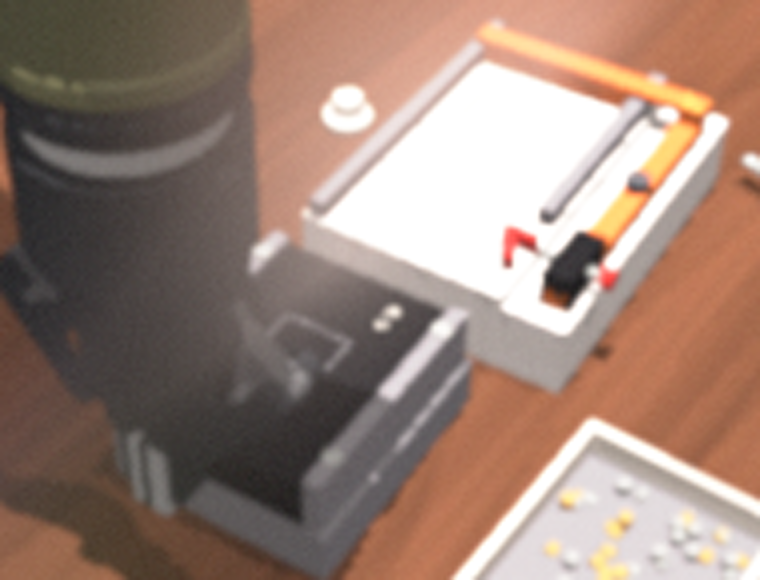

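View pics/t1.png

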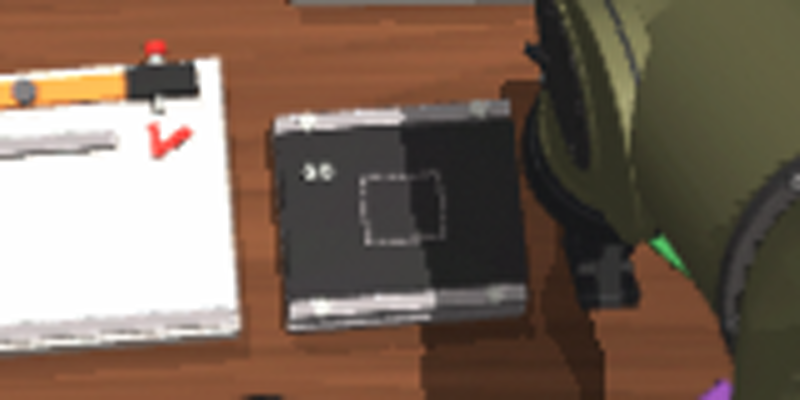

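The crops show the shut fingers just behind the rear end (around (150,470) in the scene crop), with the cover unmoved. I'll approach in small steps until I feel contact.

Request:
{"api": "arm_command", "payload": {"steps": [-0.0002,0.004,0,0,0,0,1,-0.0002,0.003,0,0,0,0,1,-0.0001,0.002,0,0,0,0,1,-0.0001,0.002,0,0,0,0,1,0,0,0,0,0,0,1]}}

```text
time: 5.82
tcp_pos: [0.5697, -0.2008, 0.0443]
tool_rot: [[0.999, 0.054, 0.0], [0.054, -0.999, 0.0], [0.0, -0.0, -1.0]]
wrist_force: [0.6, -0.5, -0.1]
opening: -0.0001
```

Request:
{"api": "arm_command", "payload": {"steps": [-0.0001,0.001,0,0,0,0,1,0,0.001,0,0,0,0,1,-0.0001,0.001,0,0,0,0,1]}}

```text
time: 6.2
tcp_pos: [0.5695, -0.1979, 0.0443]
tool_rot: [[0.999, 0.054, 0.0], [0.054, -0.999, 0.0], [0.0, -0.0, -1.0]]
wrist_force: [0.5, 0.3, -0.3]
opening: 0.0001
```

Request:
{"api": "arm_command", "payload": {"steps": [0,0.001,0,0,0,0,1,-0.0001,0.001,0,0,0,0,1,0,0.001,0,0,0,0,1]}}

```text
time: 6.58
tcp_pos: [0.5694, -0.1952, 0.0443]
tool_rot: [[0.999, 0.054, -0.0], [0.054, -0.999, -0.0], [-0.0, 0.0, -1.0]]
wrist_force: [0.5, -0.8, -0.3]
opening: -0.0001
```

Request:
{"api": "arm_command", "payload": {"steps": [-0.0001,0.001,0,0,0,0,1,0,0.001,0,0,0,0,1,-0.0001,0.001,0,0,0,0,1]}}

```text
time: 6.95
tcp_pos: [0.5692, -0.1919, 0.0443]
tool_rot: [[0.999, 0.054, 0.0], [0.054, -0.999, 0.0], [0.0, -0.0, -1.0]]
wrist_force: [0.4, 0.4, -0.1]
opening: 0.0001
```

The sliding friction is only ~0.3 N, below the noise. I'll push on about 20 mm and check by camera.

Request:
{"api": "arm_command", "payload": {"steps": [-0.0001,0.002,0,0,0,0,1,-0.0001,0.002,0,0,0,0,1,-0.0001,0.002,0,0,0,0,1,-0.0001,0.002,0,0,0,0,1,-0.0002,0.002,0,0,0,0,1]}}

```text
time: 7.58
tcp_pos: [0.5686, -0.1818, 0.0443]
tool_rot: [[0.999, 0.054, 0.0], [0.054, -0.999, 0.0], [0.0, -0.0, -1.0]]
wrist_force: [0.3, 0.3, -0.1]
opening: -0.0
```

Request:
{"api": "arm_command", "payload": {"steps": [-0.0001,0.002,0,0,0,0,1,-0.0001,0.002,0,0,0,0,1,-0.0001,0.002,0,0,0,0,1,-0.0001,0.002,0,0,0,0,1,-0.0002,0.002,0,0,0,0,1]}}

```text
time: 8.2
tcp_pos: [0.568, -0.1719, 0.0443]
tool_rot: [[0.999, 0.054, 0.0], [0.054, -0.999, 0.0], [0.0, -0.0, -1.0]]
wrist_force: [-0.1, 0.1, -0.0]
opening: -0.0
```

```bash
cat > look.py <<'E'
from h import *
import sys
n=sys.argv[1]
a=imaging.snapshot("scene");b=imaging.snapshot("top")
cv2.imwrite(f"pics/raw_s{n}.png",a);cv2.imwrite(f"pics/raw_t{n}.png",b)
A=cv2.resize(a[150:295,235:425],None,fx=4,fy=4,interpolation=cv2.INTER_CUBIC)[:,:760]
B=cv2.resize(b[145:225,225:385],None,fx=5,fy=5,interpolation=cv2.INTER_CUBIC)
cv2.imwrite(f"pics/s{n}.png",A);cv2.imwrite(f"pics/t{n}.png",B)
s=ctrl.state();print(s["time"],s["tcp_pos"],s["wrist_force"])
E
python3 look.py 2
```

```text
8.3 [ 0.56803715 -0.17151831  0.04432546] [-0.29829677 -0.33696754  0.42354956]
```

View pics/s2.png

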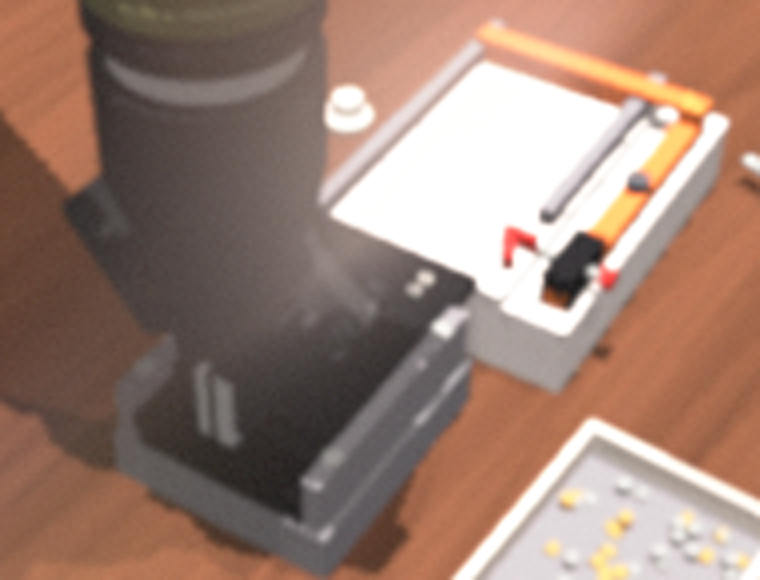

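View pics/t2.png

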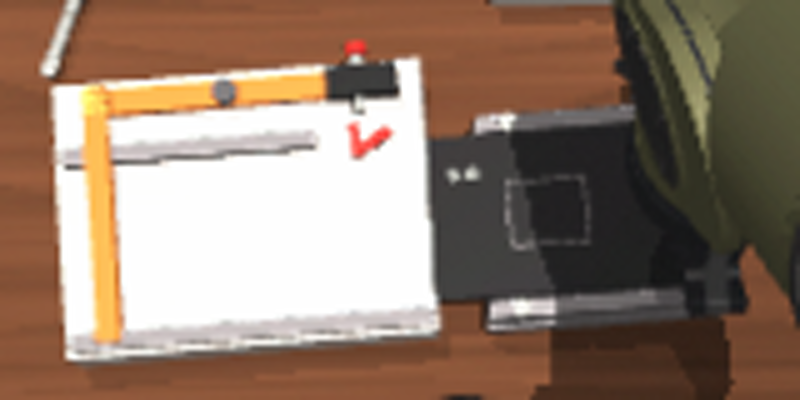

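The cover has moved about 25 mm (dots from (508,172) to (453,177)), so contact works. The cover beneath is still in place, and the front edge is at the jig's entry. I'm going on towards the catch ramp.

Request:
{"api": "arm_command", "payload": {"steps": [-0.0001,0.002,0,0,0,0,1,-0.0001,0.002,0,0,0,0,1,-0.0001,0.002,0,0,0,0,1,-0.0001,0.002,0,0,0,0,1,-0.0002,0.002,0,0,0,0,1]}}

```text
time: 8.93
tcp_pos: [0.5674, -0.1619, 0.0443]
tool_rot: [[0.999, 0.054, 0.0], [0.054, -0.999, -0.0], [0.0, 0.0, -1.0]]
wrist_force: [-0.7, -0.6, 0.5]
opening: 0.0001
```

Request:
{"api": "arm_command", "payload": {"steps": [-0.0001,0.001,0,0,0,0,1,0,0.001,0,0,0,0,1,-0.0001,0.001,0,0,0,0,1,0,0.001,0,0,0,0,1]}}

```text
time: 9.43
tcp_pos: [0.5672, -0.158, 0.0443]
tool_rot: [[0.999, 0.054, 0.0], [0.054, -0.999, -0.0], [0.0, 0.0, -1.0]]
wrist_force: [0.2, -1.1, -0.6]
opening: -0.0001
```

Request:
{"api": "arm_command", "payload": {"steps": [-0.0001,0.001,0,0,0,0,1,0,0.001,0,0,0,0,1,-0.0001,0.001,0,0,0,0,1,0,0.001,0,0,0,0,1]}}

```text
time: 9.93
tcp_pos: [0.567, -0.1539, 0.0443]
tool_rot: [[0.999, 0.054, 0.0], [0.054, -0.999, -0.0], [0.0, 0.0, -1.0]]
wrist_force: [-0.5, -0.7, 0.5]
opening: -0.0
```

Request:
{"api": "arm_command", "payload": {"steps": [-0.0001,0.001,0,0,0,0,1,0,0.001,0,0,0,0,1,-0.0001,0.001,0,0,0,0,1]}}

```text
time: 10.3
tcp_pos: [0.5668, -0.1509, 0.0443]
tool_rot: [[0.999, 0.054, 0.0], [0.054, -0.999, 0.0], [0.0, -0.0, -1.0]]
wrist_force: [-0.4, -0.8, 0.3]
opening: 0.0001
```

Request:
{"api": "arm_command", "payload": {"steps": [-0.0001,0.001,0,0,0,0,1,0,0.001,0,0,0,0,1,-0.0001,0.001,0,0,0,0,1]}}

```text
time: 10.68
tcp_pos: [0.5665, -0.1483, 0.0443]
tool_rot: [[0.999, 0.054, -0.0], [0.054, -0.999, -0.0], [-0.0, 0.0, -1.0]]
wrist_force: [-0.6, -1.1, 0.1]
opening: 0.0001
```

Request:
{"api": "arm_command", "payload": {"steps": [-0.0001,0.001,0,0,0,0,1,0,0.001,0,0,0,0,1,-0.0001,0.001,0,0,0,0,1]}}

```text
time: 11.05
tcp_pos: [0.5662, -0.1459, 0.0443]
tool_rot: [[0.999, 0.053, -0.0], [0.053, -0.999, -0.001], [-0.0, 0.001, -1.0]]
wrist_force: [-0.5, -4.5, 0.5]
opening: 0.0002
```

Request:
{"api": "arm_command", "payload": {"steps": [-0.0001,0.001,0,0,0,0,1,0,0.001,0,0,0,0,1,-0.0001,0.001,0,0,0,0,1]}}

```text
time: 11.42
tcp_pos: [0.5655, -0.1449, 0.0443]
tool_rot: [[0.999, 0.052, -0.001], [0.052, -0.999, -0.004], [-0.001, 0.004, -1.0]]
wrist_force: [-0.8, -7.9, 0.6]
opening: 0.0
```

Request:
{"api": "arm_command", "payload": {"steps": [-0.0001,0.001,0,0,0,0,1,0,0.001,0,0,0,0,1,-0.0001,0.001,0,0,0,0,1]}}

```text
time: 11.8
tcp_pos: [0.5649, -0.143, 0.0443]
tool_rot: [[0.999, 0.051, -0.002], [0.051, -0.999, -0.005], [-0.002, 0.005, -1.0]]
wrist_force: [-1.3, -8.4, 1.0]
opening: -0.0003
```

The catch ramp is felt at about 8 N. I'm continuing gently.

Request:
{"api": "arm_command", "payload": {"steps": [-0.0001,0.001,0,0,0,0,1,0,0.001,0,0,0,0,1]}}

```text
time: 12.05
tcp_pos: [0.5646, -0.1415, 0.0443]
tool_rot: [[0.999, 0.051, -0.002], [0.051, -0.999, -0.006], [-0.003, 0.006, -1.0]]
wrist_force: [-2.1, -10.1, 0.7]
opening: -0.0001
```

Request:
{"api": "arm_command", "payload": {"steps": [-0.0001,0.001,0,0,0,0,1,0,0.001,0,0,0,0,1]}}

```text
time: 12.3
tcp_pos: [0.5655, -0.1385, 0.0444]
tool_rot: [[0.999, 0.051, -0.0], [0.051, -0.999, -0.004], [-0.0, 0.004, -1.0]]
wrist_force: [1.3, -3.5, 1.2]
opening: 0.0
```

Request:
{"api": "arm_command", "payload": {"steps": [-0.0001,0.001,0,0,0,0,1,0,0.001,0,0,0,0,1]}}

```text
time: 12.55
tcp_pos: [0.5658, -0.1338, 0.0443]
tool_rot: [[0.999, 0.053, 0.0], [0.053, -0.999, -0.001], [0.0, 0.001, -1.0]]
wrist_force: [0.1, -5.6, -0.4]
opening: 0.0002
```

Request:
{"api": "arm_command", "payload": {"steps": [-0.0001,0.001,0,0,0,0,1,0,0.001,0,0,0,0,1]}}

```text
time: 12.8
tcp_pos: [0.5655, -0.132, 0.0443]
tool_rot: [[0.999, 0.053, -0.0], [0.053, -0.999, -0.001], [-0.0, 0.001, -1.0]]
wrist_force: [-0.2, -5.3, 0.7]
opening: -0.0002
```

Past the ramp. The catch now rubs at about 5 N. Sliding on.

Request:
{"api": "arm_command", "payload": {"steps": [-0.0001,0.002,0,0,0,0,1,-0.0001,0.002,0,0,0,0,1,-0.0001,0.002,0,0,0,0,1,-0.0001,0.002,0,0,0,0,1,-0.0002,0.002,0,0,0,0,1]}}

```text
time: 13.42
tcp_pos: [0.5646, -0.1221, 0.0443]
tool_rot: [[0.999, 0.053, -0.001], [0.053, -0.999, -0.002], [-0.001, 0.002, -1.0]]
wrist_force: [0.2, -5.6, 0.8]
opening: 0.0002
```

Request:
{"api": "arm_command", "payload": {"steps": [-0.0001,0.002,0,0,0,0,1,-0.0001,0.002,0,0,0,0,1,-0.0001,0.002,0,0,0,0,1,-0.0001,0.002,0,0,0,0,1,-0.0002,0.002,0,0,0,0,1]}}

```text
time: 14.05
tcp_pos: [0.5637, -0.1122, 0.0443]
tool_rot: [[0.999, 0.053, -0.001], [0.053, -0.999, -0.002], [-0.002, 0.002, -1.0]]
wrist_force: [-1.1, -6.2, 1.2]
opening: 0.0001
```

```bash
python3 look.py 3
```

```text
14.15 [ 0.56365874 -0.11172249  0.04429126] [-0.51070743 -4.71424664  2.59646184]
```

View pics/s3.png

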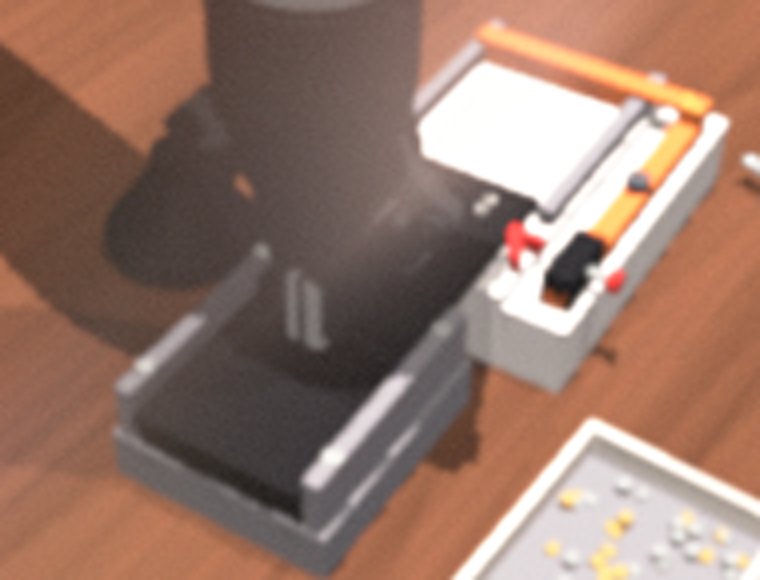

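View pics/t3.png

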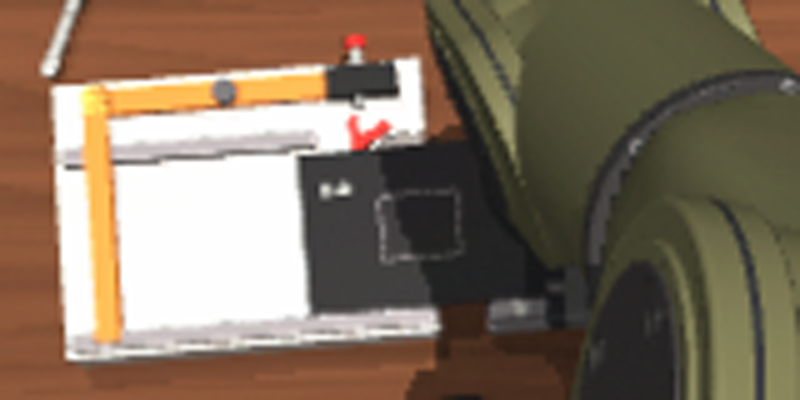

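The cover is sliding straight. Its front (crop x≈305) is past the pushed-aside catch at (365,130), and the cover beneath is still in the feeder. About 87 mm remain.

Request:
{"api": "arm_command", "payload": {"steps": [-0.0001,0.002,0,0,0,0,1,-0.0001,0.002,0,0,0,0,1,-0.0001,0.002,0,0,0,0,1,-0.0001,0.002,0,0,0,0,1,-0.0001,0.002,0,0,0,0,1]}}

```text
time: 14.78
tcp_pos: [0.5628, -0.1023, 0.0443]
tool_rot: [[0.999, 0.053, -0.002], [0.053, -0.999, -0.002], [-0.002, 0.002, -1.0]]
wrist_force: [-1.2, -6.0, 2.1]
opening: 0.0003
```

Request:
{"api": "arm_command", "payload": {"steps": [-0.0001,0.002,0,0,0,0,1,-0.0001,0.002,0,0,0,0,1,-0.0001,0.002,0,0,0,0,1,-0.0001,0.002,0,0,0,0,1,-0.0001,0.002,0,0,0,0,1]}}

```text
time: 15.4
tcp_pos: [0.5619, -0.0921, 0.0442]
tool_rot: [[0.999, 0.053, -0.003], [0.053, -0.999, -0.002], [-0.003, 0.002, -1.0]]
wrist_force: [-1.7, -5.8, 2.9]
opening: 0.0002
```

Request:
{"api": "arm_command", "payload": {"steps": [-0.0001,0.002,0,0,0,0,1,-0.0001,0.002,0,0,0,0,1,-0.0001,0.002,0,0,0,0,1,-0.0001,0.002,0,0,0,0,1,-0.0001,0.002,0,0,0,0,1]}}

```text
time: 16.02
tcp_pos: [0.562, -0.0808, 0.044]
tool_rot: [[0.999, 0.054, -0.002], [0.054, -0.999, -0.0], [-0.002, -0.0, -1.0]]
wrist_force: [-2.8, -3.9, 0.4]
opening: 0.0001
```

Request:
{"api": "arm_command", "payload": {"steps": [-0.0001,0.002,0,0,0,0,1,-0.0001,0.002,0,0,0,0,1,-0.0001,0.002,0,0,0,0,1,-0.0001,0.002,-0.0003,0,0,0,1,-0.0001,0.002,-0.0003,0,0,0,1]}}

```text
time: 16.65
tcp_pos: [0.5624, -0.0709, 0.0437]
tool_rot: [[0.999, 0.054, -0.0], [0.054, -0.999, -0.0], [-0.0, 0.0, -1.0]]
wrist_force: [-2.8, -4.4, 0.0]
opening: -0.0001
```

```bash
python3 look.py 4
```

```text
16.75 [ 0.56250744 -0.07051069  0.04370739] [-2.15735215 -3.70222235 -1.44807829]
```

View pics/t4.png

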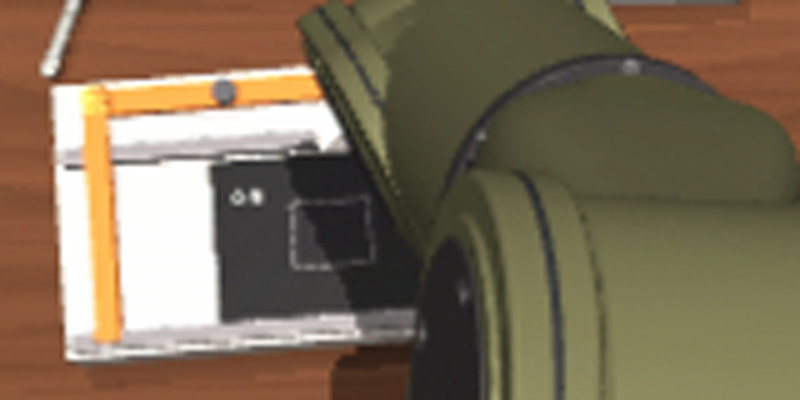

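View pics/s4.png

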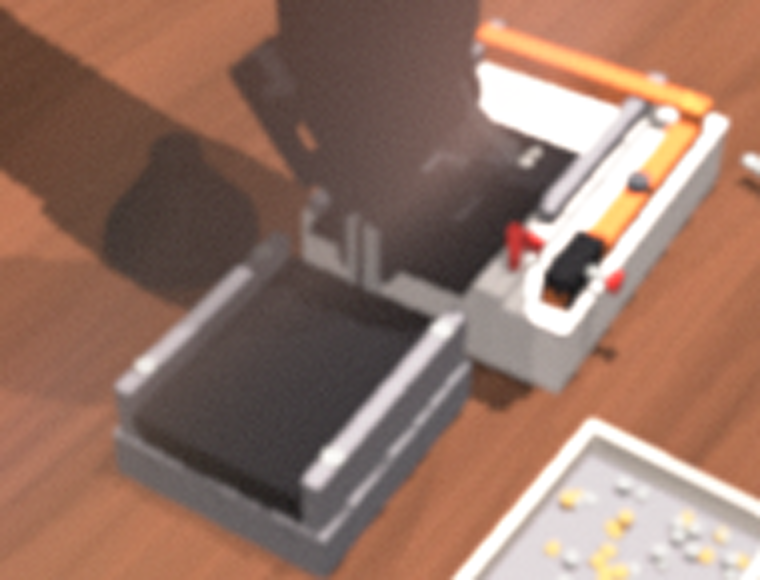

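The cover is flat in the jig with the catch held aside. The front is at crop x≈213 and the stop face at about 117, which leaves about 45 mm.

Request:
{"api": "arm_command", "payload": {"steps": [-0.0001,0.002,0,0,0,0,1,-0.0001,0.002,0,0,0,0,1,-0.0001,0.002,0,0,0,0,1,-0.0001,0.002,0,0,0,0,1,-0.0001,0.002,0,0,0,0,1]}}

```text
time: 17.38
tcp_pos: [0.562, -0.0609, 0.0438]
tool_rot: [[0.999, 0.054, 0.0], [0.054, -0.999, -0.0], [0.0, 0.0, -1.0]]
wrist_force: [-2.3, -4.1, -0.0]
opening: -0.0003
```

Request:
{"api": "arm_command", "payload": {"steps": [-0.0001,0.002,0,0,0,0,1,-0.0001,0.002,0,0,0,0,1,-0.0001,0.002,0,0,0,0,1,-0.0001,0.002,0,0,0,0,1,-0.0001,0.002,0,0,0,0,1]}}

```text
time: 18.0
tcp_pos: [0.5614, -0.0509, 0.0437]
tool_rot: [[0.999, 0.054, 0.0], [0.054, -0.999, 0.0], [0.0, -0.0, -1.0]]
wrist_force: [-2.1, -3.3, -0.8]
opening: 0.0002
```

Request:
{"api": "arm_command", "payload": {"steps": [-0.0001,0.002,0,0,0,0,1,-0.0001,0.002,0,0,0,0,1,-0.0001,0.002,0,0,0,0,1,-0.0001,0.002,0,0,0,0,1]}}

```text
time: 18.5
tcp_pos: [0.5609, -0.0428, 0.0437]
tool_rot: [[0.999, 0.054, -0.0], [0.054, -0.999, 0.0], [-0.0, -0.0, -1.0]]
wrist_force: [-2.0, -4.1, 0.0]
opening: 0.0001
```

Request:
{"api": "arm_command", "payload": {"steps": [-0.0001,0.001,0,0,0,0,1,0,0.001,0,0,0,0,1,-0.0001,0.001,0,0,0,0,1]}}

```text
time: 18.88
tcp_pos: [0.5607, -0.04, 0.0437]
tool_rot: [[0.999, 0.054, -0.0], [0.054, -0.999, 0.0], [-0.0, -0.0, -1.0]]
wrist_force: [-1.9, -3.8, -0.5]
opening: -0.0003
```

Request:
{"api": "arm_command", "payload": {"steps": [-0.0001,0.001,0,0,0,0,1,0,0.001,0,0,0,0,1,-0.0001,0.001,0,0,0,0,1]}}

```text
time: 19.25
tcp_pos: [0.5605, -0.037, 0.0437]
tool_rot: [[0.999, 0.054, -0.0], [0.054, -0.999, -0.0], [-0.0, 0.0, -1.0]]
wrist_force: [-1.7, -4.2, -0.4]
opening: 0.0
```

Request:
{"api": "arm_command", "payload": {"steps": [-0.0001,0.001,0,0,0,0,1,0,0.001,0,0,0,0,1,-0.0001,0.001,0,0,0,0,1]}}

```text
time: 19.62
tcp_pos: [0.5603, -0.034, 0.0437]
tool_rot: [[0.999, 0.054, -0.0], [0.054, -0.999, -0.0], [-0.0, 0.0, -1.0]]
wrist_force: [-2.8, -3.2, 0.2]
opening: 0.0
```

Request:
{"api": "arm_command", "payload": {"steps": [-0.0001,0.001,0,0,0,0,1,0,0.001,0,0,0,0,1]}}

```text
time: 19.88
tcp_pos: [0.5602, -0.032, 0.0437]
tool_rot: [[0.999, 0.054, -0.0], [0.054, -0.999, -0.0], [-0.0, 0.0, -1.0]]
wrist_force: [-2.9, -4.4, 0.1]
opening: 0.0003
```

Request:
{"api": "arm_command", "payload": {"steps": [-0.0001,0.001,0,0,0,0,1,0,0.001,0,0,0,0,1]}}

```text
time: 20.12
tcp_pos: [0.5601, -0.03, 0.0437]
tool_rot: [[0.999, 0.054, -0.0], [0.054, -0.999, -0.0], [-0.0, 0.0, -1.0]]
wrist_force: [-2.4, -4.1, 0.2]
opening: -0.0001
```

```bash
python3 look.py 5
```

```text
20.225 [ 0.56011067 -0.02979887  0.04367885] [-2.06303196 -3.56001354 -0.02063552]
```

View pics/t5.png

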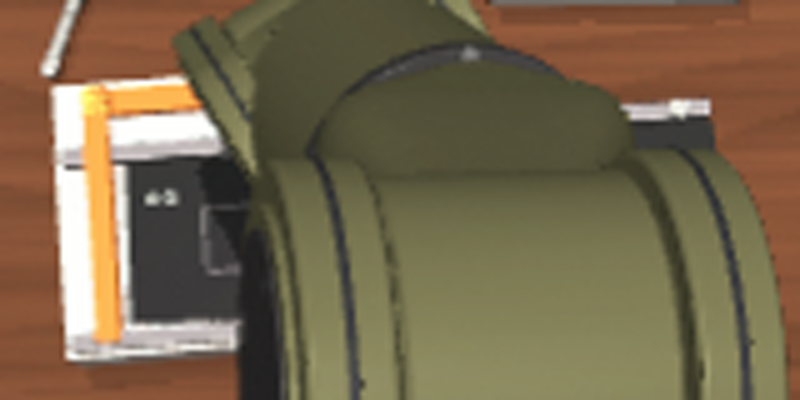

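View pics/s5.png

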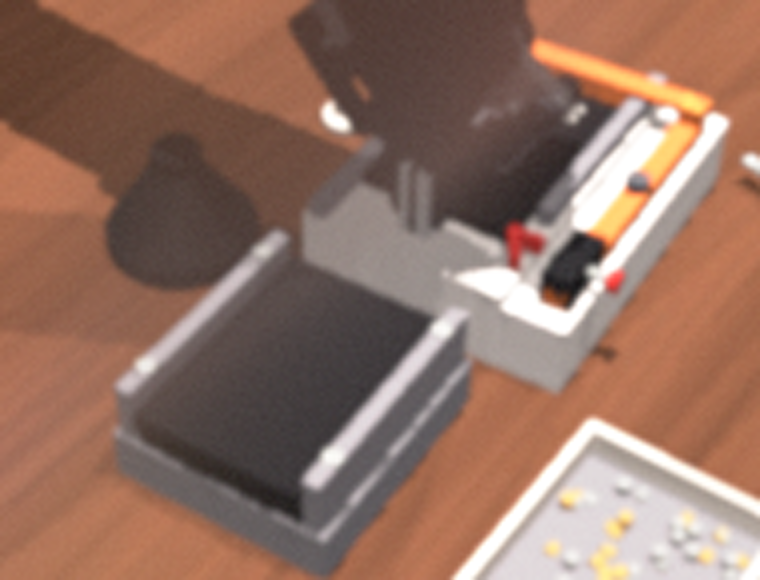

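The front is now at crop x≈130 with the stop at about 120, so about 5 mm remain, and the catch is still aside. I'm using half-millimetre rows from here.

Request:
{"api": "arm_command", "payload": {"steps": [0,0.0005,0,0,0,0,1,0,0.0005,0,0,0,0,1,-0.0001,0.0005,0,0,0,0,1,0,0.0005,0,0,0,0,1]}}

```text
time: 20.72
tcp_pos: [0.5601, -0.0281, 0.0437]
tool_rot: [[0.999, 0.054, -0.0], [0.054, -0.999, -0.0], [-0.0, 0.0, -1.0]]
wrist_force: [-2.7, -3.9, -1.4]
opening: 0.0001
```

Request:
{"api": "arm_command", "payload": {"steps": [0,0.0005,0,0,0,0,1,0,0.0005,0,0,0,0,1]}}

```text
time: 20.98
tcp_pos: [0.56, -0.0271, 0.0437]
tool_rot: [[0.999, 0.054, -0.0], [0.054, -0.999, -0.0], [-0.0, 0.0, -1.0]]
wrist_force: [-1.4, -5.1, 0.3]
opening: 0.0004
```

Request:
{"api": "arm_command", "payload": {"steps": [-0.0001,0.0005,0,0,0,0,1,0,0.0005,0,0,0,0,1]}}

```text
time: 21.22
tcp_pos: [0.562, -0.0255, 0.0441]
tool_rot: [[0.999, 0.054, 0.004], [0.054, -0.999, 0.001], [0.004, -0.001, -1.0]]
wrist_force: [1.5, -3.5, -0.2]
opening: -0.0
```

Request:
{"api": "arm_command", "payload": {"steps": [0,0.0005,0,0,0,0,1,0,0.0005,0,0,0,0,1]}}

```text
time: 21.48
tcp_pos: [0.562, -0.0254, 0.0442]
tool_rot: [[0.999, 0.053, 0.004], [0.053, -0.999, -0.0], [0.004, 0.0, -1.0]]
wrist_force: [2.1, -5.6, -1.2]
opening: 0.0
```

The x and force jump is the catch snapping out. y now holds at -0.0254 while force rises, which is the stop. I'll give one more small push to confirm.

Request:
{"api": "arm_command", "payload": {"steps": [0,0.0005,0,0,0,0,1,0,0.0005,0,0,0,0,1]}}

```text
time: 21.72
tcp_pos: [0.562, -0.0253, 0.0442]
tool_rot: [[0.999, 0.053, 0.004], [0.053, -0.999, -0.001], [0.003, 0.001, -1.0]]
wrist_force: [2.4, -6.9, -0.4]
opening: 0.0002
```

Request:
{"api": "arm_command", "payload": {"steps": [0,0.0005,0,0,0,0,1,0,0,0,0,0,0,1]}}

```text
time: 21.98
tcp_pos: [0.562, -0.0253, 0.0442]
tool_rot: [[0.999, 0.052, 0.004], [0.052, -0.999, -0.002], [0.003, 0.002, -1.0]]
wrist_force: [2.0, -7.1, 0.4]
opening: -0.0002
```

```bash
python3 look.py 6
```

```text
22.075 [ 0.56195035 -0.02527646  0.04417943] [ 2.92113003 -6.83244369 -0.76325095]
```

View pics/s6.png

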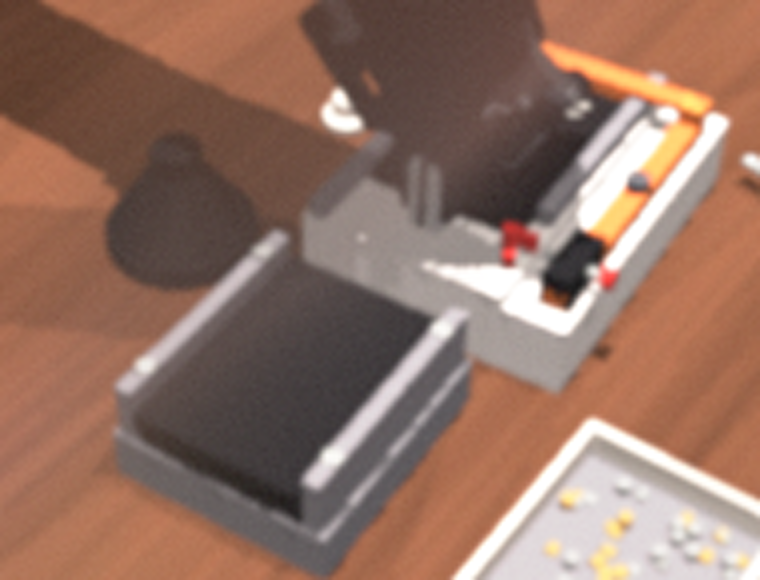

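The catch knob has moved in, from (615,281) to (605,277) in the crop, and the red catch sits behind the cover. The stop is firm at 7 N. I'm backing off and rising.

Request:
{"api": "arm_command", "payload": {"steps": [0,-0.003,0,0,0,0,1,0,-0.005,0,0,0,0,1,0,-0.006,0,0,0,0,1,0,-0.006,0.01,0,0,0,1,0,0,0.03,0,0,0,1]}}

```text
time: 22.7
tcp_pos: [0.5588, -0.0443, 0.0835]
tool_rot: [[0.999, 0.053, -0.003], [0.053, -0.999, -0.0], [-0.003, 0.0, -1.0]]
wrist_force: [-0.1, 0.5, -0.3]
opening: -0.0001
```

Request:
{"api": "arm_command", "payload": {"steps": [0,-0.03,0.04,0,0,0,1,0,-0.05,0.03,0,0,0,1,0,-0.055,0.02,0,0,0,1,0,-0.055,0,0,0,0,1,0,-0.05,0,0,0,0,1]}}

```text
time: 23.32
tcp_pos: [0.5596, -0.2861, 0.1749]
tool_rot: [[0.999, 0.053, 0.001], [0.053, -0.999, -0.001], [0.001, 0.001, -1.0]]
wrist_force: [1.0, -0.1, -0.4]
opening: 0.0002
```

Request:
{"api": "arm_command", "payload": {"steps": [0,-0.05,0,0,0,0,1,0,-0.05,0,0,0,0,1,0,0,0,0,0,0,1,0,0,0,0,0,0,1]}}

```text
time: 23.82
tcp_pos: [0.56, -0.3827, 0.174]
tool_rot: [[0.999, 0.054, 0.0], [0.054, -0.999, 0.001], [0.001, -0.001, -1.0]]
wrist_force: [1.1, 0.2, -0.0]
opening: -0.0001
```

```bash
python3 look.py 7
```

```text
23.925 [ 0.56056611 -0.38138748  0.1741363 ] [-0.01429503  0.41705428  0.09016377]
```

View pics/t7.png

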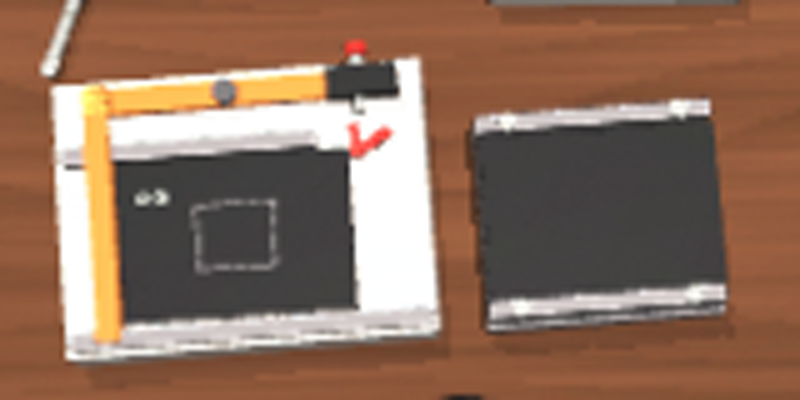

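View pics/s7.png

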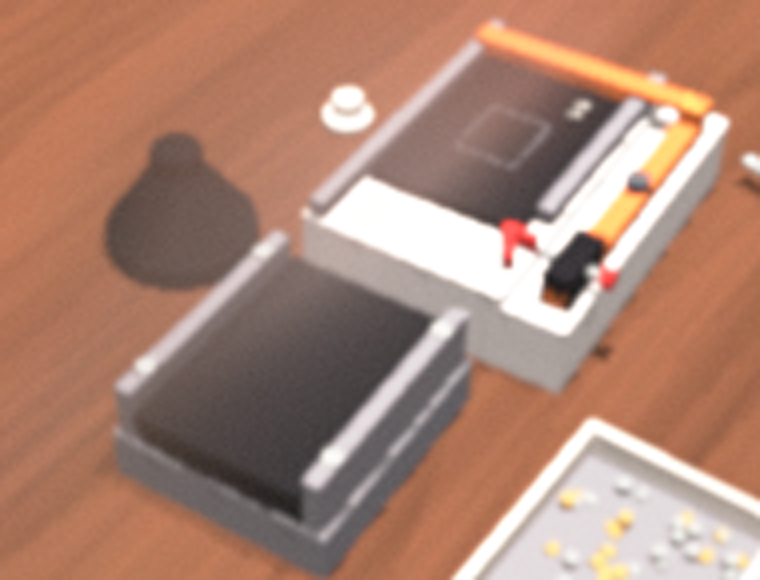

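```bash
python3 - <<'E'
from h import *
for n in("top0","raw_t3","raw_t7","scene0","raw_s5","raw_s7"):
    im=cv2.imread(f"pics/{n}.png").astype(int); R=((im[:,:,2]>130)&(im[:,:,1]<70)&(im[:,:,0]<70))
    b=(150,180,285,305) if "t" in n.replace("raw_","")[:1] else (205,225,357,392)
    y,x=np.nonzero(R[b[0]:b[1],b[2]:b[3]]); y+=b[0];x+=b[2]
    print(n,len(x),x.mean().round(2),y.mean().round(2),x.min(),x.max(),y.min(),y.max())
f=lambda l:[(225+(x+.5)/5-.5,145+(y+.5)/5-.5) for x,y in l]
print(cast("top",f([(352,150),(356,305),(115,165),(120,320)]),.047).round(4).tolist())
E
```

```text
top0 12 296.08 155.67 294 300 153 173
raw_t3 9 296.22 159.89 294 298 152 174
raw_t7 7 296.14 157.0 294 300 154 173
scene0 9 372.67 213.33 364 387 209 221
raw_s5 41 365.27 210.07 362 388 206 221
raw_s7 7 365.0 208.57 360 367 205 211
[[0.5965, -0.0137, 0.047], [0.5238, -0.0148, 0.047], [0.5915, 0.0972, 0.047], [0.5187, 0.0949, 0.047]]
```

The cover measures 110 mm from rear (y≈-0.014) to the stop (y≈0.096), centred at about +12 mm in the jig. The catch tip and knob are back at their rest pixels, the other covers are unmoved and the arm is clear. Handing in.

```bash
python3 -c "
from cell import ticket; print(ticket.sign_off())"
```

```text
the job is handed in; nothing more can be done
None
```

I slid the top black cover off its stack with shut fingertips, along the rails into the jig, until it was home against the orange stop with the red catch out behind it. I handed the job in at about 24 s; the hand-in reports no verdict.

- **Forces:** the wrist readings peaked at about 10 N on the catch ramp, ran at 4 to 6 N while the catch rubbed, and reached 7 N on the stop. They were read only at the end of each move.
- **Catch and stop:** the catch's snap showed as a sideways jump of 2 mm, after which the fingers stopped advancing while the force rose. In the last pictures the catch's tip and knob are back at their rest positions, behind the cover's rear end.
- **Cover position:** by camera it lies square in the jig, with its centre at about +12 mm along the jig.
- **Everything else:** the three covers beneath looked unmoved in the last pictures, by eye only. The cone and cap did too, but I did not check the tub and screwdriver separately. The robot ended well clear of everything.
- **Failed check:** I also tried to confirm the catch position by counting red pixels. Too few pixels passed the mask for this to tell anything, so the catch result rests on the enlarged views and the felt snap.

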